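# Seat the cover plate on the sprung pump flange and latch it

## Robot

A 7-joint arm with a two-finger parallel gripper is mounted at the origin on the work surface. World frame = base frame: x ahead of the robot, y to its left, z up, the work surface at z = 0. Lengths are in mm, angles in rad, forces in N, time in s.
With the tool pointing down it reaches from about 400 to 850 mm from the base axis. Payload 10.4 kg.
Tool frame: the origin (TCP) lies at the very end of the fingers, on their centre line; the grasp point (between the pads) lies 19 mm behind it (pinch_z is the distance from the TCP to the grasp point, in mm); z points along the fingers, x is the direction in which the jaws open and shut, and the axes are right-handed (so a half turn about z gives the same grasp; the last joint's range is limited). The gripper opens to 87 mm and grips with 3 to 60 N. Pads are 19 mm wide; open, the fingers measure 117 mm over their backs; the gripper's body (75 mm by 190 mm) begins 51 mm behind the grasp point.
Start: joints at [1.186, 0.332, -0.065, 1.46, 0.022, 1.35, -0.088], TCP at [221.247, -584.553, 222.576] pointing down, gripper open.
Joint ranges: [-2.6, 2.6], [-0.5, 2.12], [-1.47, 1.34], [0.16, 2.42], [-1.27, 4.41], [0.06, 2.06], [-2.6, 2.6]. Speed limits (rad/s): [2.22, 2.22, 2.79, 2.79, 3.14, 3.14, 3.14].

## Interface

Orientations are given as a unit quaternion [x, y, z, w].
In Python, from plant import sense, capture, finish_job, outline_of, pinch_z gives the robot as it stands.
- The arm moves only by the shell command python3 -m handwheel 'ROWS' [FORCE]. ROWS is a JSON object of lists of equal length, an entry for each row: "hand": the closure, from -1 (fully open) to 1 (shut); "xyz": the shift along the tool's x, y, z in m, a list of three; "rot": the turn, a rotation vector about the tool's x, y, z in rad, a list of three. A call has 1 to 20 rows; each row shifts and turns the pose as measured when the row begins, along the tool's axes as they then stand; what a row does not reach is not made up. A row lasts 1/8 s, in which the tool goes at most 62.5 mm and 10.7 degrees, less where a joint would pass 70% of its speed; a pose out of reach is approached as far as the arm can. A call is refused whole if a number of a shift passes 0.0625 or a number of a turn 0.188, either way. A call with a gripper value outside its range is refused whole. The fingers move at their own pace and stop on an object; FORCE is the grip in N (left out, the last holds). Time passes only in rows, so rows that do not move let the fingers close. It gives the time, the measured TCP pose, the force and the opening at its end, in the units of the state.
- sense(): the state, without advancing time (a new reading comes with each control period).
- capture(name): name is "scene" or "top"; returns a dict with "color" (400x640x3 uint8, red, green, blue), "vertical_fov" (degrees; the focal length in pixels is half the picture's height over the tangent of half this angle, whatever the lens; pixels are square), "cx", "cy" (the principal point, pixels), "R" (3x3) and "t" (3): a world point X has camera coordinates R X + t. Camera axes: x right, y down, z forward; pixel columns grow to the right and rows downward; lengths in mm; the calibration is good to about 2 mm. A picture is of the moment at which its call begins. There is no depth.
- finish_job(): hands the job in, once; it reports no verdict.
Trained networks look in a picture, given as the dict that the camera call returned (one of the last four; its "shot" number tells which), for a name from the list of things; names that differ only in an ending like _2 or _b are one class to them, and where a whole thing is asked for, a point or a joint stands for the part that bears it (a point fixed in the world has none). Each returns a list of dicts, best first, with "confidence" (0 to 1); they miss things now and then, are a little off and sometimes report something else, mostly with a low value. They report only what shows in the picture. A call takes as long as a camera call. They do not tell look-alikes from the thing itself.
- outline_of(name, picture): "mask" (400x640 bool, what is visible of it) and "centre" ([row, column] in pixels, amid what is visible of it).
The state is a dict: "time_s": time; "q": joint angles; "dq": joint speeds; "tau": joint torques, N m; "tool_pos": TCP position; "ee_rot": TCP orientation; "wrist_force": force on the tool from outside, world axes, zero at the start; "torque": the same for the moment, N m; "width": finger opening in mm.
Only numpy, scipy, OpenCV 4.12 (cv2) and the standard library are available. Lean on these libraries where they do the work, as an engineer would, in place of code of your own. Each camera call takes 0.05 s, during which the arm holds its last target. There are 200 camera calls.

## Task

Put the aluminium cover plate on the red sprung pump flange, sliding it about under light pressure until its two holes drop over the two studs and it lies fully home, flat on the flange, right way up. Let go of it, and only then swing the latch arm shut over the end of the plate, up to its stop, and let go. Do not force the plate against the fixture (stay under about 20 N), and leave the other things on the bench where they are.

Things in the scene. Friction and masses are not known exactly. Their poses are not given: they have to be found in the camera images.
- fixture: Fixed test fixture; origin: centre of the underside of its white plinth (110 mm in x, 150 mm in y, 20 mm tall) on the bench. Latch at its +y end. Above the plinth sits a red rectangular sprung flange, 78 mm (x) x 130 mm (y), its top face 50 mm above the bench, bearing two upright steel studs.
- face (a point): Nominal centre of the flange's top face: on the fixture's axis, 50 mm above the bench (fixed to the fixture). The real flange with its studs sits on a cross-slide locked anywhere up to 8 mm in x and up to 8 mm in y from here, unmeasured, but parallel to the fixture. Sprung in height: stays up until pushed with 3 to 5 N, then sinks 1 mm per 0.7 N to a hard stop at 10 mm (about 12 N), and springs back.
- stud (a point): Nominal tip of the stud nearer the latch, 42 mm in +y from the nominal centre and 59 mm above the bench (fixed to the fixture; the real one is off by the flange's unmeasured offset). The other stud is 84 mm away along -y. Studs: 8 mm diameter, 9 mm above the flange's face, nearly square-ended (0.5 mm edge bevel).
- cover: Loose aluminium cover plate, 66 mm (x) x 120 mm (y) x 6 mm, 0.15 to 0.26 kg, with two through holes of 11 mm diameter at y = +42 and -42 mm, and an upright central rib to grip it by: 14 mm thick (x), 44 mm long (y), from 6 up to 40 mm. Origin: centre of the underside. Starts flat on the bench, rib up. Fits either way round by a half turn.
- cover_top (a point): centre of the top of the cover's rib, 40 mm above the plate's underside
- latch_pin (a point): Centre of the top (100 mm above the bench) of the upright steel pin, 10 mm diameter, 34 mm tall, on the latch arm, 30 mm from the arm's pivot. The arm: a flat steel bar 14 mm wide, 8 mm thick, reaching 58 mm from the pivot, underside 58.5 mm above the bench: it passes just over a seated plate (top at 56 mm) and meets the edge of one that is not down.
- latch (a joint): Angle of the latch arm (rad): 0 = shut at its stop, the arm pointing along the fixture's -y over the flange's end; positive = open, turned counter-clockwise seen from above; at 1.57 it points along the fixture's +x; limit 1.9. Upright pivot at x = 22, y = 100 mm in the fixture's frame. Stiff (about 3 N at the pin), stays where left.
- adapter_ring: Bystander, to be left alone: black adapter ring, 76 mm across, 18 mm tall; origin at its underside
- adapter_ring_big: Bystander, to be left alone: black adapter ring, 96 mm across, 20 mm tall; origin at its underside
- collar: Bystander, to be left alone: small red collar ring, 40 mm across, 22 mm tall, near the middle between fixture and cover; origin at its underside
- screwdriver: Bystander, to be left alone: screwdriver lying on the bench; origin at its underside
- wrench: Bystander, to be left alone: steel wrench lying on the bench; origin at its underside
- blank_flange: Bystander, to be left alone: round steel blank, 70 mm across, with a 32 mm boss, 24 mm tall; origin at its underside
- bolt_tray: Bystander, to be left alone: open grey tray 90 x 130 x 35 mm; origin at its underside
There are look-alikes about, which are no part of the job. What is shaped like the cover but orange or pink is not meant.

How it is judged (in metres and radians):
On the way, in this order (a step that is already met when the one before it is completed fails the run):
1. the cover lies fully home on the flange, over both studs, let go of, the latch still open (height (world z) of cover between 0.047 and 0.052 m and horizontal distance between cover and fixture below 0.015 m and angle between cover's own z axis and vertical below 0.03 rad and angle between the y axis of cover and the y axis of fixture, either way round below 0.07 rad and z of cover_top in the frame of fixture above 0.08 m and contact force between the fingers and cover below 0.3 N and value of joint latch above 0.8 rad), for 0.2 s.
2. the latch is swung shut (value of joint latch below 0.17 rad), for 0.2 s.
At the end, for the whole second after the job is handed in: The cover lies still, right way up and flat on the flange (underside 50 mm above the bench, +2/-3 mm, tilt under 0.03 rad, along the fixture to 0.07 rad, its centre within 15 mm of the fixture's), held by both studs, and the latch is shut to within 0.17 rad of its stop (height (world z) of cover between 0.047 and 0.052 m and horizontal distance between cover and fixture below 0.015 m and angle between cover's own z axis and vertical below 0.03 rad and angle between the y axis of cover and the y axis of fixture, either way round below 0.07 rad and z of cover_top in the frame of fixture above 0.08 m and value of joint latch below 0.17 rad and linear speed of cover below 0.01 m/s); the robot touches nothing.
It fails at once if the cover is forced against the fixture with more than 25 N (contact force between cover and fixture above 25 N).
It fails at once if one of the other things on the bench is pushed more than 30 mm away (distance of any of adapter_ring, adapter_ring_big, collar, screwdriver, wrench, blank_flange, bolt_tray from where it was at the start of the episode above 0.03 m).
It also fails if it takes over 72 s, if anything falls off the work surface, if the arm or the gripper's body presses on something with over 40 N, if the wrist force passes 120 N, or if a joint passes its speed limit or range.

## Working session

There is one attempt and no reset: what is moved stays moved. The work goes in short steps, Python scripts to look and compute and a shell command to move; the robot and the scene stay as the last step left them, time stands still between calls to the robot, and variables do not carry over. Pictures are saved under pics/ and viewed, about 8 in all and at most 12, crops included, and the job is handed in when it is done.

```bash
mkdir -p pics; ls; cat > h.py <<'E'
import numpy as np,cv2
from scipy.spatial.transform import Rotation as Rn
from plant import sense,capture,finish_job,outline_of,pinch_z
def save(p,name,crop=None,s=1):
    im=p["color"][:,:,::-1]
    if crop: r0,r1,c0,c1=crop; im=im[r0:r1,c0:c1]
    cv2.imwrite("pics/"+name,cv2.resize(im,None,fx=s,fy=s,interpolation=cv2.INTER_CUBIC))
def K(p):
    f=p["color"].shape[0]/2/np.tan(np.radians(p["vertical_fov"])/2)
    return f
def ray(p,r,c,z):
    f=K(p);R=np.array(p["R"]);t=np.array(p["t"]).ravel()
    d=R.T@np.array([(c-p["cx"])/f,(r-p["cy"])/f,1]);o=-R.T@t
    return o+d*(z-o[2])/d[2]
def proj(p,X):
    f=K(p);x=np.array(p["R"])@np.array(X)+np.array(p["t"]).ravel()
    return p["cy"]+f*x[1]/x[2],p["cx"]+f*x[0]/x[2]
E
python3 - <<'E'
from h import *
for n in ["top","scene"]:
    p=capture(n);save(p,n+"0.png")
    print(n,p["vertical_fov"],p["cx"],p["cy"],(-np.array(p["R"]).T@np.array(p["t"]).ravel()).round(),p.keys())
    for k,z in [("cover",3),("fixture",20),("latch_pin",70),("collar",11)]:
        for d in outline_of(k,p)[:3]:
            m=d["mask"].astype(np.uint8);rc=cv2.minAreaRect(np.argwhere(m)[:,::-1].astype(np.float32))
            print(k,round(d["confidence"],2),np.round(d["centre"]),m.sum(),ray(p,*d["centre"],z).round(),rc)
s=sense();print(s,pinch_z)
E
```

```text
pics
top 43.11094042140565 312.5030731341983 200.4879253952358 [ 369.   49. 1533.] dict_keys(['color', 'vertical_fov', 'cx', 'cy', 'R', 't', 'shot'])
cover 0.95 [209. 256.] 857 [554. 202.   3.] ((257.3130798339844, 204.04425048828125), (39.79558181762695, 22.274076461791992), 13.240520477294922)
cover 0.94 [274. 300.] 896 [359.  68.   3.] ((300.0, 273.0), (22.0, 40.0), 90.0)
cover 0.55 [254. 246.] 904 [418. 230.   3.] ((246.6009063720703, 255.16973876953125), (23.083616256713867, 41.85701370239258), 73.3007583618164)
fixture 0.6 [223. 382.] 2114 [ 514. -178.   20.] ((380.1528015136719, 222.6113739013672), (42.97191619873047, 69.91829681396484), 84.89783477783203)
latch_pin 0.62 [215. 353.] 165 [532. -85.  70.] ((351.67242431640625, 213.93104553222656), (23.76900291442871, 7.984899520874023), 68.19859313964844)
latch_pin 0.45 [242. 441.] 402 [ 455. -340.   70.] ((441.0, 241.5), (21.0, 22.0), 90.0)
scene 47.26662417027965 319.03006271928274 202.14095401203028 [1094. -480.  922.] dict_keys(['color', 'vertical_fov', 'cx', 'cy', 'R', 't', 'shot'])
cover 0.97 [167. 333.] 668 [416. 231.   3
[... 1191 characters left out ...]
18640372,  0.3322474 , -0.06468055,  1.4601625 ,  0.02159458,
        1.34989168, -0.08848434]), 'dq': array([-2.16647884e-03, -1.20994101e-03,  1.64369404e-03, -7.31394029e-04,
        5.91074423e-04, -8.89994540e-05, -1.79046139e-03]), 'tau': array([-7.51828229e-04, -6.22561669e+01,  2.43420806e-02, -3.89855790e+01,
       -6.12114323e-02,  3.22282955e-02,  1.01963465e-04]), 'tool_pos': array([ 221.22415387, -584.53227809,  222.51597886]), 'ee_rot': array([ 8.22785503e-01, -5.68352017e-01, -2.70508843e-06, -9.53784475e-06]), 'wrist_force': array([-0.38363629, -0.30623725, -0.03821868]), 'torque': array([-0.05175403, -0.04154225, -0.02119849]), 'width': 86.97076770148661} 18.700000000000003
```

```bash
python3 - <<'E'
from h import *
a=cv2.imread("pics/top0.png")[170:320,210:470];b=cv2.imread("pics/scene0.png")[130:330,130:450]
a=cv2.resize(a,(780,450),interpolation=cv2.INTER_CUBIC);cv2.imwrite("pics/a.png",a)
b=cv2.resize(b,(800,500),interpolation=cv2.INTER_CUBIC);cv2.imwrite("pics/b.png",b)
E
```

```text
(no output)
```

View pics/a.png

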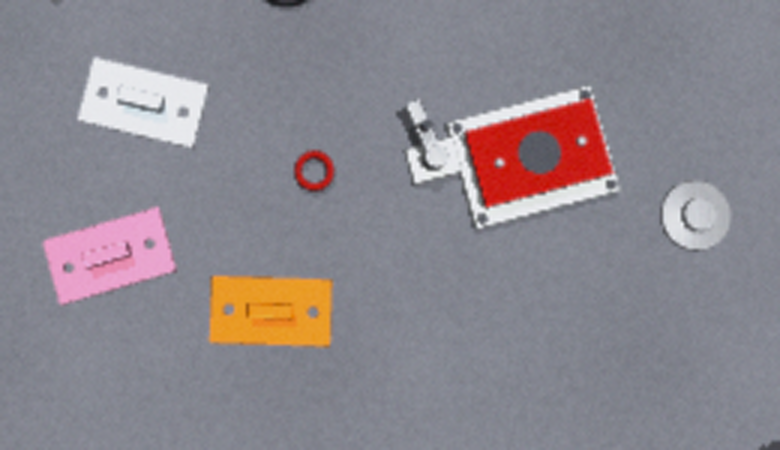

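View pics/b.png

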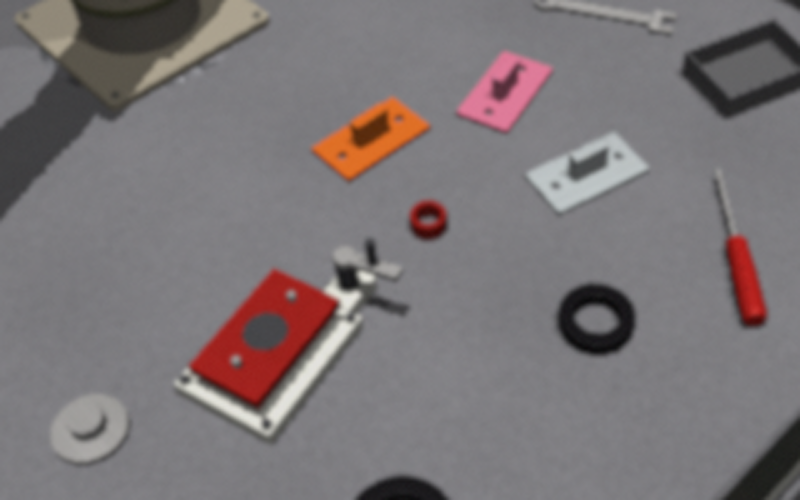

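The top view shows the white (aluminium) cover at about px (257,204), with holes near (244,201) and (271,207). The red flange has studs near (377,224) and (404,217). The latch is open, with its pivot near (355,222), and the collar lies between cover and fixture. The scene view agrees. Next I measure the studs, holes and angles.

```bash
cat >> h.py <<'E'
def blob(score,r,c,w=5):
    r=int(round(r));c=int(round(c));s=score[r-w:r+w+1,c-w:c+w+1].astype(float)
    s=np.clip(s-np.percentile(s,60),0,None); s[s<0.3*s.max()]=0
    n,l=cv2.connectedComponents((s>0).astype(np.uint8),connectivity=4)
    yy,xx=np.mgrid[-w:w+1,-w:w+1];best=max(range(1,n),key=lambda i:s[l==i].sum());s=s*(l==best)
    return r+(s*yy).sum()/s.sum(),c+(s*xx).sum()/s.sum()
E
python3 - <<'E'
from h import *
P={n:capture(n) for n in ["top","scene"]}
init={"top":dict(studs=[(224,376.7),(217,404)],holes=[(200.5,244.3),(207.3,271)]),
"scene":dict(studs=[(130+295*.4,130+291*.4),(130+361*.4,130+236*.4)],holes=[(130+185*.4,130+556*.4),(130+156*.4,130+618*.4)])}
for n,p in P.items():
    im=p["color"].astype(float)
    for k,sc,z in [("studs",im[:,:,1],59),("holes",-im[:,:,1],6 if n=="top" else 5)]:
        b=[blob(sc,*x,w=4) for x in init[n][k]]
        X=[ray(p,*x,z) for x in b];d=X[1]-X[0]
        print(n,k,np.round(b,2),np.round(X,1),"len",np.linalg.norm(d).round(1),"mid",((X[0]+X[1])/2).round(1),"ang",np.degrees(np.arctan2(d[1],d[0])).round(1))
    # masks
    red=(im[:,:,0]>120)&(im[:,:,1]<60);
    wh=(im.min(2)>170)
    for nm,m,z in [("red",red,50),("cover",wh,6)]:
        N,l,st,ce=cv2.connectedComponentsWithStats(m.astype(np.uint8))
        for i in range(1,N):
            if st[i,4]>200:
                pts=[ray(p,r,c,z)[:2] for r,c in np.argwhere(l==i)]
                rc=cv2.minAreaRect(np.array(pts,np.float32));print(n,nm,ce[i].round(),st[i,4],np.round(rc[0],1),np.round(rc[1],1),round(rc[2],1))
p=P["top"]; 
for nm,(r,c),z in [("pin",(170+103/3,210+413/3),100),("pivot",(170+158/3,210+437/3),70),("collar",(170+171/3,210+314/3),22)]: print(nm,ray(p,r,c,z).round())
E
```

```text
top studs [[223.76 376.14]
 [216.43 403.63]] [[ 507.4 -154.    59. ]
 [ 529.8 -234.9   59. ]] len 84.0 mid [ 518.6 -194.5   59. ] ang -74.5
top holes [[200.35 243.79]
 [206.92 270.58]] [[579.3 241.1   6. ]
 [560.1 159.3   6. ]] len 84.0 mid [569.7 200.2   6. ] ang -103.2
top red [260. 134.] 210 [774.7 191.8] [19.6 94.7] 46.9
top red [389. 221.] 889 [ 518.2 -193.3] [ 73.7 127.2] 15.4
top red [545. 235.] 477 [ 478.6 -654.2] [105.7  43.7] 69.2
top red [ 85. 292.] 456 [301.5 683.2] [52.4 76.3] 89.3
top red [121. 293.] 264 [299.4 580.2] [76.5 32.4] 1.1
top cover [257. 203.] 815 [570.2 200.4] [120.7  66.7] 76.6
top cover [555. 225.] 1002 [ 513.5 -704.6] [191.9 177.2] 68.9
top cover [376. 224.] 644 [ 512.8 -172.4] [109.9 197.9] 15.3
top cover [181. 256.] 266 [408.  424.4] [159.5  34.3] 28.9
top cover [442. 241.] 360 [ 460.9 -358.8] [63.3 64.3] 0.6
top cover [307. 367.] 727 [103.8  25.3] [ 63.4 199.4] 16.1
scene studs [[247.41 245.99]
 [273.46 223.82]] [[ 504.6 -153.5   59. ]
 [ 526.7 -234.3   59. ]] len 83.8 mid [ 515.6 -193.9   59. ] ang -74.7
scene holes [[203.77 351.72]
 [191.94 376.92]] [[554.9 162.    5. ]
 [574.3 244.    5. ]] len 84.2 mid [564.6 203.    5. ] ang 76.7
scene red [428. 241.] 250 [790.3 172.6] [19.9 94. ] 47.2
scene red [235. 264.] 1214 [ 516.9 -194.8] [ 75.1 127.6] 15.4
scene red [ 30. 384.] 1283 [ 463.3 -646.8] [103.5  53.7] 69.2
scene cover [572.  33.] 7352 [ 406.5 1563.1] [542.4 962.8] 89.3
scene cover [62. 90.] 2305 [-543.  -142.1] [117.8 497.3] 0.1
scene cover [ 66. 120.] 2563 [-366.6 -205.6] [101.5 490.7] 0.1
scene cover [364. 199.] 497 [565.2 202.4] [116.6  62.7] 77.3
scene cover [253. 278.] 276 [ 551.6 -176.7] [ 14.8 126.1] 15.4
scene cover [ 50. 351.] 1064 [ 380.5 -625. ] [131.9 190. ] 69.8
pin [558. -67. 100.]
pivot [509. -93.  70.]
collar [499.  25.  22.]
```

```bash
cat >> h.py <<'E'
def to(x,y,z,yaw=None):
    """print what is left to go to TCP x,y,z (mm) with tool x at world yaw (deg), in tool axes"""
    s=sense();R=Rn.from_quat(s["ee_rot"]);p=s["tool_pos"]
    d=R.inv().apply(np.array([x,y,z])-p);m=R.as_matrix()
    cur=np.degrees(np.arctan2(m[1,0],m[0,0]))
    print("t",round(s["time_s"],2),"tcp",p.round(1),"yaw",cur.round(2),"w",round(s["width"],1),"F",s["wrist_force"].round(1),"M",s["torque"].round(2),"zdir",m[:,2].round(3))
    if yaw is not None:
        e=(yaw-cur+90)%180-90; Rt=Rn.from_euler("z",yaw if abs(((yaw-cur+180)%360)-180)<90 else yaw+180,degrees=True)*Rn.from_euler("x",180,degrees=True)
        print(" turn left (tool rotvec)",(R.inv()*Rt).as_rotvec().round(4), " shift in final tool axes m",(Rt.inv().apply(np.array([x,y,z])-p)/1000).round(4))
    print(" shift tool m",(d/1000).round(4))
E
python3 -m handwheel '{"hand":[-1,-1,-1,-1,-1,-1],"xyz":[[0,0,0],[0,0,0],[0,0,0],[0,0,0],[0,0,0],[0,0,0]],"rot":[[0,0,-0.163],[0,0,-0.163],[0,0,-0.163],[0,0,-0.163],[0,0,-0.163],[0,0,-0.163]]}' 40
python3 -c "
from h import *
to(568.5,201,150,-13.2)"
```

```text
time_s: 1.35
tool_pos: [221.3, -584.5, 222.7]
ee_rot: [0.995, -0.1, -0.0, 0.0]
wrist_force: [1.0, 0.1, -0.7]
width: 87.1
t 1.35 tcp [ 221.3 -584.5  222.7] yaw -11.49 w 87.1 F [ 1.   0.1 -0.7] M [-0.07 -0.08 -0.02] zdir [-0. -0. -1.]
 turn left (tool rotvec) [ 0.0003 -0.      0.0299]  shift in final tool axes m [ 0.1586 -0.844   0.0727]
 shift tool m [ 0.1838 -0.8389  0.0724]
```

```bash

python3 -m handwheel '{"hand":[-1,-1,-1,-1,-1,-1,-1,-1,-1,-1,-1,-1,-1,-1,-1,-1],"xyz":[[0,0,0],[0.0106,-0.0563,0.0048],[0.0106,-0.0563,0.0048],[0.0106,-0.0563,0.0048],[0.0106,-0.0563,0.0048],[0.0106,-0.0563,0.0048],[0.0106,-0.0563,0.0048],[0.0106,-0.0563,0.0048],[0.0106,-0.0563,0.0048],[0.0106,-0.0563,0.0048],[0.0106,-0.0563,0.0048],[0.0106,-0.0563,0.0048],[0.0106,-0.0563,0.0048],[0.0106,-0.0563,0.0048],[0.0106,-0.0563,0.0048],[0.0106,-0.0563,0.0048]],"rot":[[0,0,0.03],[0,0,0],[0,0,0],[0,0,0],[0,0,0],[0,0,0],[0,0,0],[0,0,0],[0,0,0],[0,0,0],[0,0,0],[0,0,0],[0,0,0],[0,0,0],[0,0,0],[0,0,0]]}'
python3 -c "
from h import *
to(568.5,201,60,-13.2)"
```

```text
time_s: 3.35
tool_pos: [619.1, 200.2, 149.5]
ee_rot: [0.986, -0.169, 0.005, 0.003]
wrist_force: [1.1, 0.4, 0.1]
width: 87.4
t 3.35 tcp [619.1 200.2 149.5] yaw -19.49 w 87.4 F [1.1 0.4 0.1] M [-0.03 -0.07 -0.05] zdir [ 0.009 -0.008 -1.   ]
 turn left (tool rotvec) [ 0.005  -0.0109 -0.1098]  shift in final tool axes m [-0.0494  0.0108  0.0895]
 shift tool m [-0.0489  0.0157  0.0891]
```

```bash

python3 -m handwheel '{"hand":[-1,-1,-1],"xyz":[[0,0,0],[-0.025,0.005,0.02],[-0.025,0.005,0.02]],"rot":[[0.005,-0.011,-0.11],[0,0,0],[0,0,0]]}'
python3 -c "
from h import *
to(568.5,201,60,-13.2)"
```

```text
time_s: 3.72
tool_pos: [568.0, 209.8, 107.7]
ee_rot: [0.993, -0.119, -0.001, -0.003]
wrist_force: [-0.3, 0.4, 0.4]
width: 87.1
t 3.73 tcp [568.  209.8 107.7] yaw -13.66 w 87.1 F [-0.3  0.4  0.4] M [-0.04 -0.12 -0.01] zdir [-0.001  0.005 -1.   ]
 turn left (tool rotvec) [-0.0049  0.0024 -0.008 ]  shift in final tool axes m [0.0025 0.0084 0.0477]
 shift tool m [0.0027 0.0087 0.0477]
```

```bash

python3 -m handwheel '{"hand":[-1,-1,-1],"xyz":[[0.0025,0.0085,0.02],[0,0,0.02],[0,0,0]],"rot":[[-0.005,0.0024,-0.008],[0,0,0],[0,0,0]]}'
python3 -c "
from h import *
to(568.5,201,11,-13.2)
p=capture('top');save(p,'t1.png',(150,260,200,320),6)"
```

```text
time_s: 4.1
tool_pos: [567.8, 199.7, 64.4]
ee_rot: [0.993, -0.12, -0.001, 0.001]
wrist_force: [-0.2, -0.2, -0.1]
width: 86.6
t 4.1 tcp [567.8 199.7  64.4] yaw -13.74 w 86.6 F [-0.2 -0.2 -0.1] M [-0.   -0.08  0.  ] zdir [-0.002 -0.002 -1.   ]
 turn left (tool rotvec) [ 0.0025  0.001  -0.0095]  shift in final tool axes m [ 0.0003 -0.0015  0.0534]
 shift tool m [ 0.0004 -0.0016  0.0534]
```

View pics/t1.png

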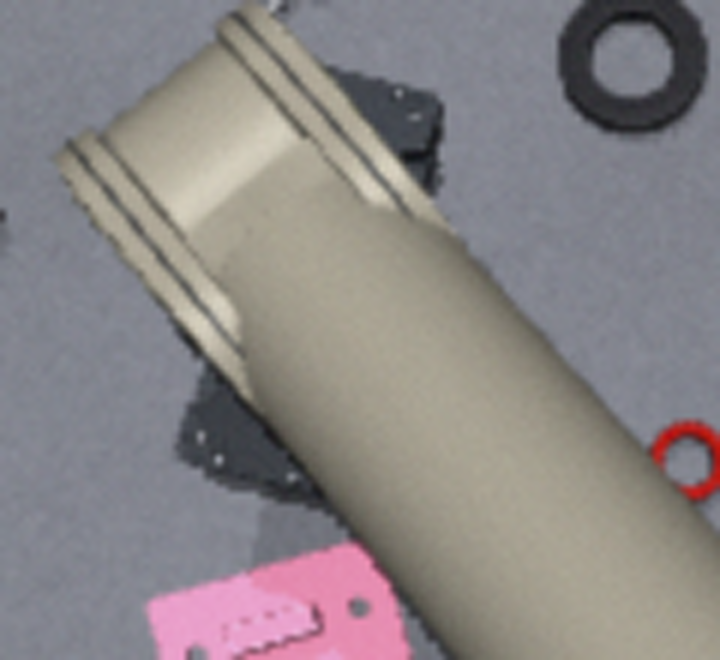

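The arm hides everything from the top camera here, so I'll use the scene camera for checks. Descending and gripping now.

```bash

python3 -m handwheel '{"hand":[-1,-1,-1,-1,0.9,1,1,1,1,1,1],"xyz":[[0.0004,-0.0016,0.025],[0,0,0.02],[0,0,0.008],[0,0,0.001],[0,0,0],[0,0,0],[0,0,0],[0,0,0],[0,0,0],[0,0,0],[0,0,0]],"rot":[[0.0025,0.001,-0.0095],[0,0,0],[0,0,0],[0,0,0],[0,0,0],[0,0,0],[0,0,0],[0,0,0],[0,0,0],[0,0,0],[0,0,0]]}' 40
python3 -c "
from h import *
to(568.5,201,11,-13.2)"
```

```text
time_s: 5.52
tool_pos: [573.7, 202.8, 14.4]
ee_rot: [0.993, -0.117, 0.004, -0.002]
wrist_force: [-0.5, -0.0, -0.7]
width: 25.1
t 5.53 tcp [573.7 202.8  14.4] yaw -13.41 w 25.1 F [-0.5 -0.  -0.7] M [-0.01 -0.06 -0.05] zdir [ 0.008  0.003 -1.   ]
 turn left (tool rotvec) [-0.0051 -0.0075 -0.0037]  shift in final tool axes m [-0.0047  0.003   0.0034]
 shift tool m [-0.0047  0.003   0.0033]
```

```bash

python3 -m handwheel '{"hand":[1,1,1,1],"xyz":[[-0.003,0.003,0.003],[0,0,0],[0,0,0],[0,0,0]],"rot":[[-0.005,-0.0075,-0.004],[0,0,0],[0,0,0],[0,0,0]]}' 40
python3 -c "
from h import *
to(568.5,201,11,-13.2)"
```

```text
time_s: 6.02
tool_pos: [569.4, 200.9, 11.1]
ee_rot: [0.993, -0.114, -0.001, 0.0]
wrist_force: [-0.8, 1.0, 0.5]
width: 13.6
t 6.03 tcp [569.4 200.9  11.1] yaw -13.14 w 13.6 F [-0.8  1.   0.5] M [-0.01  0.11  0.01] zdir [-0.001  0.    -1.   ]
 turn left (tool rotvec) [0.0002 0.0012 0.0011]  shift in final tool axes m [-0.0009  0.0001  0.0001]
 shift tool m [-0.0009  0.0001  0.0001]
```

```bash

python3 -m handwheel '{"hand":[1,1,1,1,1,1],"xyz":[[0,0,-0.02],[0,0,-0.05],[0,0,-0.06],[0,0,0],[0,0,0],[0,0,0]],"rot":[[0,0,0],[0,0,0],[0,0,0],[0,0,-0.166],[0,0,-0.166],[0,0,-0.166]]}' 40
python3 -c "
from h import *
to(517.3,-194.2,145,15.4)"
```

```text
time_s: 6.78
tool_pos: [569.5, 200.5, 151.5]
ee_rot: [0.99, 0.141, 0.001, 0.0]
wrist_force: [0.6, -0.5, -2.3]
width: 13.7
t 6.78 tcp [569.5 200.5 151.5] yaw 16.22 w 13.7 F [ 0.6 -0.5 -2.3] M [ 0.02 -0.09  0.03] zdir [ 0.001 -0.001 -1.   ]
 turn left (tool rotvec) [ 0.001  -0.0011  0.0143]  shift in final tool axes m [-0.1552  0.3666  0.0065]
 shift tool m [-0.1604  0.3644  0.0067]
```

```bash

python3 -m handwheel '{"hand":[1,1,1,1,1,1,1,1,1,1,1],"xyz":[[0,0,0],[-0.016,0.038,0],[-0.016,0.038,0],[-0.016,0.038,0],[-0.016,0.038,0],[-0.016,0.038,0],[-0.016,0.038,0],[-0.016,0.038,0],[-0.016,0.038,0],[-0.012,0.025,0],[0,0,0]],"rot":[[0.001,-0.001,0.014],[0,0,0],[0,0,0],[0,0,0],[0,0,0],[0,0,0],[0,0,0],[0,0,0],[0,0,0],[0,0,0],[0,0,0]]}'
python3 -c "
from h import *
to(517.3,-194.2,145,15.4)"
```

```text
time_s: 8.15
tool_pos: [512.1, -163.2, 157.7]
ee_rot: [0.994, 0.108, 0.002, 0.0]
wrist_force: [0.2, 0.4, -2.3]
width: 13.8
t 8.15 tcp [ 512.1 -163.2  157.7] yaw 12.38 w 13.8 F [ 0.2  0.4 -2.3] M [ 0.09 -0.11  0.03] zdir [ 0.004  0.    -1.   ]
 turn left (tool rotvec) [ 0.0008 -0.0039 -0.0528]  shift in final tool axes m [-0.0032  0.0313  0.0127]
 shift tool m [-0.0016  0.0314  0.0127]
```

```bash

python3 -m handwheel '{"hand":[1,1,1,1,1,1],"xyz":[[0,0,0],[-0.0015,0.016,0.012],[-0.0015,0.015,0.02],[0,0,0.02],[0,0,0.015],[0,0,0]],"rot":[[0.001,-0.004,-0.053],[0,0,0],[0,0,0],[0,0,0],[0,0,0],[0,0,0]]}'
python3 -c "
from h import *
to(517.3,-194.2,82,15.4)
p=capture('scene');save(p,'s1.png',(215,315,180,320),5)"
```

```text
time_s: 8.9
tool_pos: [517.5, -195.5, 85.3]
ee_rot: [0.992, 0.128, -0.001, -0.001]
wrist_force: [-0.7, 1.3, -2.2]
width: 13.6
t 8.9 tcp [ 517.5 -195.5   85.3] yaw 14.73 w 13.6 F [-0.7  1.3 -2.2] M [ 0.01 -0.09 -0.04] zdir [-0.001  0.001 -1.   ]
 turn left (tool rotvec) [-0.0017  0.001  -0.0117]  shift in final tool axes m [ 0.0002 -0.0013  0.0033]
 shift tool m [ 0.0002 -0.0013  0.0033]
```

View pics/s1.png

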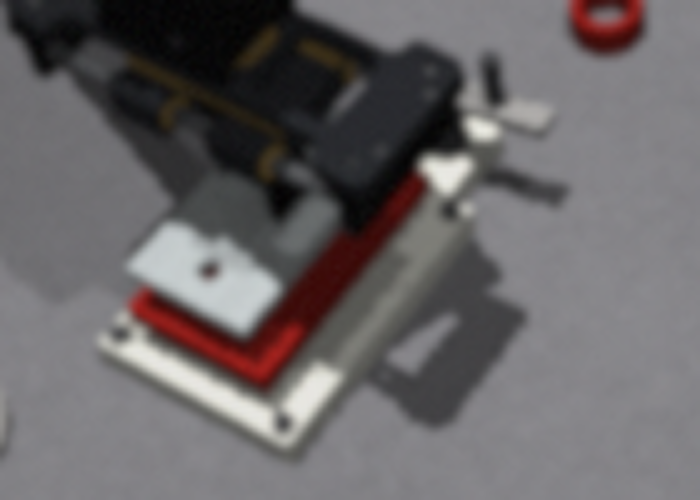

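The scene view shows the plate about 15 mm above the studs. Its -y hole is visible at px (row 268.8, col 221.8). I compare that with where the hole should be, using the same camera's stud measurement.

```bash

python3 -c "
from h import *
p=capture('scene');im=p['color'].astype(float)
b=blob(-im[:,:,1],268.8,221.8,4);print(np.round(b,2))
s=sense();t=s['tool_pos'];m=Rn.from_quat(s['ee_rot']).as_matrix();print(t.round(1))
for z in (80.3,77.5):print(ray(p,*b,z).round(1))
print('pred hole',(t+m[:,1]*42).round(1),(t-m[:,1]*42).round(1))
"
```

```text
[268.39 221.62]
[ 518.4 -195.5   86.9]
[ 526.4 -235.8   80.3]
[ 524.5 -235.    77.5]
pred hole [ 529.1 -236.1   86.9] [ 507.7 -154.9   86.9]
```

```bash

python3 -m handwheel '{"hand":[1,1,1,1,1],"xyz":[[0,-0.001,0.005],[0,0,0.005],[0,0,0.003],[0,0,0],[0,0,0]],"rot":[[-0.002,0.001,-0.011],[0,0,0],[0,0,0],[0,0,0],[0,0,0]]}'
python3 -c "
from h import *
to(518.7,-194.2,69,15.4)"
```

```text
time_s: 9.62
tool_pos: [519.2, -194.6, 74.7]
ee_rot: [0.991, 0.134, 0.002, 0.002]
wrist_force: [0.5, -0.5, -2.9]
width: 14.1
t 9.62 tcp [ 519.2 -194.6   74.7] yaw 15.44 w 14.1 F [ 0.5 -0.5 -2.9] M [-0.  -0.1 -0. ] zdir [ 0.005 -0.003 -1.   ]
 turn left (tool rotvec) [ 0.0041 -0.004   0.0006]  shift in final tool axes m [-0.0004 -0.0006  0.0057]
 shift tool m [-0.0004 -0.0006  0.0057]
```

```bash

python3 -m handwheel '{"hand":[1,1,1],"xyz":[[-0.0004,-0.0006,0.003],[0,0,0.002],[0,0,0.002]],"rot":[[0.004,-0.004,0],[0,0,0],[0,0,0]]}'
python3 -c "
from h import *
to(518.7,-194.2,69,15.4)"
python3 -m handwheel '{"hand":[1,1],"xyz":[[0,0,0.002],[0,0,0]],"rot":[[0,0,0],[0,0,0]]}'
python3 -c "
from h import *
to(518.7,-194.2,67,15.4)"
```

```text
time_s: 10.0
tool_pos: [518.7, -194.2, 67.5]
ee_rot: [0.991, 0.134, -0.0, 0.0]
wrist_force: [-1.6, -0.0, -1.5]
width: 13.9
t 10.0 tcp [ 518.7 -194.2   67.5] yaw 15.43 w 13.9 F [-1.6 -0.  -1.5] M [0.07 0.09 0.  ] zdir [-0. -0. -1.]
 turn left (tool rotvec) [-0.      0.0004  0.0005]  shift in final tool axes m [ 0.     -0.     -0.0015]
 shift tool m [ 0.     -0.     -0.0015]
time_s: 10.25
tool_pos: [518.6, -194.2, 65.1]
ee_rot: [0.991, 0.134, -0.0, -0.0]
wrist_force: [-0.2, 0.0, -2.6]
width: 13.2
t 10.25 tcp [ 518.6 -194.2   65.1] yaw 15.43 w 13.2 F [-0.2  0.  -2.6] M [-0.02 -0.14 -0.03] zdir [-0.001  0.    -1.   ]
 turn left (tool rotvec) [-0.0003  0.0005  0.0005]  shift in final tool axes m [ 0.0001  0.     -0.0019]
 shift tool m [ 0.0001  0.     -0.0019]
```

At 65.1 mm the underside is about 54 mm, below the stud tips, and there is no load. The holes seem to be over the studs, so I keep lowering.

```bash

python3 -m handwheel '{"hand":[1,1,1],"xyz":[[0,0,0.002],[0,0,0.0015],[0,0,0]],"rot":[[0,0,0],[0,0,0],[0,0,0]]}'
python3 -c "
from h import *
to(518.7,-194.2,61,15.4)"
python3 -m handwheel '{"hand":[1,1],"xyz":[[0,0,0.0015],[0,0,0]],"rot":[[0,0,0],[0,0,0]]}'
python3 -c "
from h import *
to(518.7,-194.2,61,15.4)"
```

```text
time_s: 10.62
tool_pos: [518.7, -194.2, 61.4]
ee_rot: [0.991, 0.134, -0.0, -0.0]
wrist_force: [-0.5, 0.0, -4.5]
width: 13.6
t 10.62 tcp [ 518.7 -194.2   61.4] yaw 15.43 w 13.6 F [-0.5  0.  -4.5] M [ 0.05 -0.01  0.02] zdir [-0.  0. -1.]
 turn left (tool rotvec) [-0.0001  0.0004  0.0005]  shift in final tool axes m [0.     0.     0.0004]
 shift tool m [0.     0.     0.0004]
time_s: 10.88
tool_pos: [518.7, -194.2, 60.5]
ee_rot: [0.991, 0.134, -0.0, 0.0]
wrist_force: [-3.2, 0.4, 3.2]
width: 13.6
t 10.88 tcp [ 518.7 -194.2   60.5] yaw 15.43 w 13.6 F [-3.2  0.4  3.2] M [0.14 0.5  0.01] zdir [-0. -0. -1.]
 turn left (tool rotvec) [0.0002 0.0006 0.0005]  shift in final tool axes m [-0.     -0.     -0.0005]
 shift tool m [-0.     -0.     -0.0005]
```

Contact came at about 60.5 mm, which puts the underside at about 50 mm, with roughly 5 N. That fits the plate being home. Releasing and backing off.

```bash

python3 -m handwheel '{"hand":[-0.2,-1,-1,-1,-1,-1],"xyz":[[0,0,-0.0005],[0,0,0],[0,0,0],[0,0,0],[0,0,0],[0,0,0]],"rot":[[0,0,0],[0,0,0],[0,0,0],[0,0,0],[0,0,0],[0,0,0]]}'
python3 -m handwheel '{"hand":[-1,-1,-1,-1,-1,-1],"xyz":[[0,0,-0.02],[0,0,-0.04],[0,0,-0.04],[-0.05,0,-0.02],[-0.06,0,0],[-0.05,0,0]],"rot":[[0,0,0],[0,0,0],[0,0,0],[0,0,0],[0,0,0],[0,0,0]]}'
python3 -c "
from h import *
to(518.7,-194.2,61,15.4)
p=capture('scene');save(p,'s2.png',(215,315,180,320),5)
p=capture('top');save(p,'t2.png',(180,260,320,440),6)"
```

```text
time_s: 11.62
tool_pos: [519.6, -194.4, 61.4]
ee_rot: [0.991, 0.134, 0.001, 0.001]
wrist_force: [0.4, -0.7, -0.8]
width: 65.9
time_s: 12.38
tool_pos: [366.2, -235.2, 191.1]
ee_rot: [0.99, 0.138, 0.004, 0.001]
wrist_force: [-0.4, -1.5, 0.1]
width: 87.0
t 12.38 tcp [ 366.2 -235.2  191.1] yaw 15.92 w 87.0 F [-0.4 -1.5  0.1] M [-0.01 -0.05 -0.03] zdir [ 0.007 -0.001 -1.   ]
 turn left (tool rotvec) [ 0.0027 -0.007   0.0091]  shift in final tool axes m [0.1579 0.001  0.1301]
 shift tool m [0.157  0.0021 0.1312]
```

View pics/s2.png

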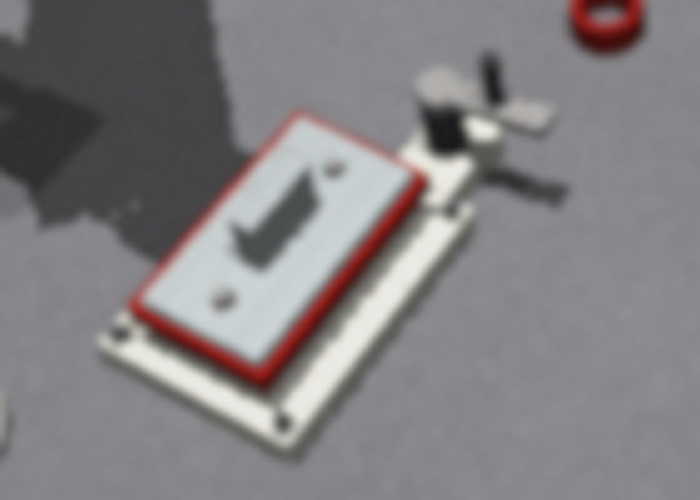

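View pics/t2.png

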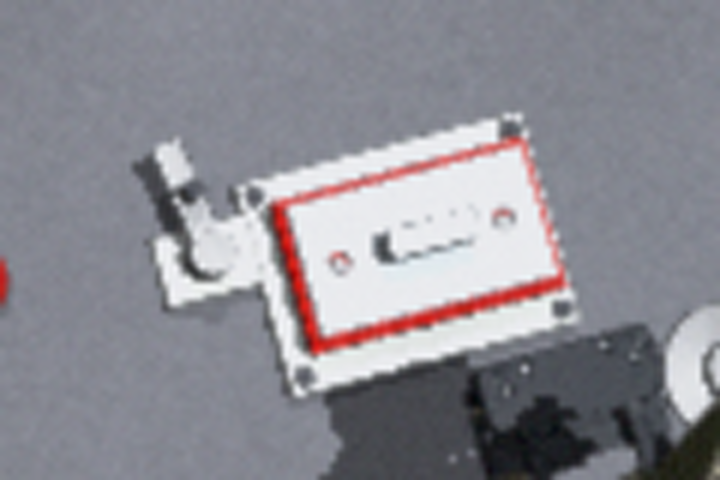

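The plate lies flat with a stud visible in each hole, in both views. The latch is still open, pivot at about px (355,222) and pin at about (352,212) in the top view. Now I locate the latch.

```bash

cat >> h.py <<'E'
PIV=None
def latch_geom(p):
    # plinth corner holes, top view -> fixture origin; then pivot
    c=[(180+y/6,320+x/6) for x,y in [(255,195),(512,128),(562,307),(305,377)]]
    return [ray(p,*blob(-p["color"].astype(float)[:,:,1],*q,w=2),20)[:2] for q in c]
E
python3 - <<'E'
from h import *
p=capture("top")
C=np.array(latch_geom(p));print(C.round(1));O=C.mean(0);a=np.radians(15.4);F=np.array([[np.cos(a),-np.sin(a)],[np.sin(a),np.cos(a)]])
piv=O+F@[22,100];print("O",O.round(1),"pivot",piv.round(1),"img pivot",ray(p,221.7,355,70).round(1))
q=capture("scene")
for nm,X in [("pin",ray(p,180+188/6,320+190/6,85)),("tip",ray(p,180+150/6,320+170/6,66))]:
    d=F.T@(X[:2]-piv);print(nm,X.round(1),"len",np.hypot(*d).round(1),"lat",np.arctan2(d[0],-d[1]).round(2),"scene px",np.round(proj(q,X)))
pt=[215+75/5,180+490/5];X=ray(q,*pt,85);d=F.T@(X[:2]-piv);print("scene pin",X.round(1),d.round(1))
for lat in (1.8,1.75,1.57,1.4,1.2,1.0,.8,.6,.4,.2,0): print(lat,(piv+F@(30*np.array([np.sin(lat),-np.cos(lat)]))).round(1))
print("dirs diag",F@[.707,.707])
for d in outline_of("latch_pin",p)[:2]:print(d["confidence"],d["centre"])
E
```

```text
[[ 545.4 -116.5]
 [ 577.9 -246.8]
 [ 490.6 -270.4]
 [ 454.7 -141.9]]
O [ 517.1 -193.9] pivot [511.8 -91.6] img pivot [511.7 -91.1  70. ]
pin [540.1 -80.1  85. ] len 30.6 lat 1.69 scene px [232. 279.]
tip [560.9 -72.   66. ] len 52.9 lat 1.68 scene px [240. 288.]
scene pin [535.5 -78.   85. ] [26.5  6.9]
1.8 [538.1 -77.3]
1.75 [538.8 -78.6]
1.57 [540.7 -83.7]
1.4 [541.6 -88.7]
1.2 [541.6 -94.7]
1.0 [ 540.4 -100.6]
0.8 [ 538.1 -106.1]
0.6 [ 534.7 -111. ]
0.4 [ 530.4 -115.2]
0.2 [ 525.3 -118.4]
0 [ 519.8 -120.6]
dirs diag [0.49386728 0.86936363]
0.48 [213.8, 354.4]
```

```bash

python3 -m handwheel '{"hand":[1,1,1,1,1],"xyz":[[0,0,0],[0,0,0],[0,0,0],[0,0,0],[0,0,0]],"rot":[[0,0,-0.155],[0,0,-0.155],[0,0,-0.155],[0,0,-0.155],[0,0,-0.155]]}' 20
python3 -c "
from h import *
to(558,-46,150,60.4)"
```

```text
time_s: 13.25
tool_pos: [376.1, -229.4, 192.6]
ee_rot: [0.855, 0.519, 0.006, 0.001]
wrist_force: [-0.7, -0.6, 0.5]
width: 45.1
t 13.25 tcp [ 376.1 -229.4  192.6] yaw 62.5 w 45.1 F [-0.7 -0.6  0.5] M [ 0.03 -0.14  0.07] zdir [ 0.012  0.004 -1.   ]
 turn left (tool rotvec) [ 0.0081 -0.0093  0.0367]  shift in final tool axes m [0.2493 0.0675 0.0426]
 shift tool m [0.2463 0.0763 0.0455]
```

```bash

python3 -m handwheel '{"hand":[1,1,1,1,1,1,1,1],"xyz":[[0,0,0],[0.04,0.011,0.005],[0.04,0.011,0.007],[0.04,0.011,0.007],[0.04,0.011,0.007],[0.04,0.011,0.007],[0.04,0.011,0.007],[0,0,0]],"rot":[[0.008,-0.009,0.037],[0,0,0],[0,0,0],[0,0,0],[0,0,0],[0,0,0],[0,0,0],[0,0,0]]}' 20
python3 -c "
from h import *
to(557,-47,110,60.4)"
```

```text
time_s: 14.25
tool_pos: [565.9, -34.2, 154.5]
ee_rot: [0.86, 0.51, 0.006, -0.004]
wrist_force: [-0.1, -0.4, -0.2]
width: 0.4
t 14.25 tcp [565.9 -34.2 154.5] yaw 61.33 w 0.4 F [-0.1 -0.4 -0.2] M [ 0.02 -0.12 -0.02] zdir [ 0.006  0.014 -1.   ]
 turn left (tool rotvec) [-0.0017 -0.0149  0.0162]  shift in final tool axes m [-0.0155 -0.0014  0.0445]
 shift tool m [-0.0161 -0.0016  0.0443]
```

```bash

python3 -m handwheel '{"hand":[1,1,1,1],"xyz":[[-0.006,-0.0014,0.02],[-0.006,0,0.02],[0,0,0.015],[0,0,0]],"rot":[[-0.002,-0.015,0.016],[0,0,0],[0,0,0],[0,0,0]]}'
python3 -c "
from h import *
to(557,-47,76,60.4)"
```

```text
time_s: 14.75
tool_pos: [557.9, -44.0, 95.2]
ee_rot: [0.865, 0.502, -0.001, -0.0]
wrist_force: [1.0, 0.5, 0.2]
width: 0.5
t 14.75 tcp [557.9 -44.   95.2] yaw 60.3 w 0.5 F [1.  0.5 0.2] M [ 0.   -0.12  0.02] zdir [-0.002 -0.    -1.   ]
 turn left (tool rotvec) [-0.0018  0.0013 -0.0017]  shift in final tool axes m [-0.0031  0.0006  0.0192]
 shift tool m [-0.003   0.0007  0.0192]
```

```bash

python3 -m handwheel '{"hand":[1,1,1,1,1,1],"xyz":[[-0.003,0.001,0.012],[0,0,0.007],[-0.007,0,0],[-0.007,0.001,0],[-0.004,0,0],[0,0,0]],"rot":[[0,0,0],[0,0,0],[0,0,0],[0,0,0],[0,0,0],[0,0,0]]}'
python3 -c "
from h import *
to(549.2,-62.6,76,60.4)"
```

```text
time_s: 15.5
tool_pos: [549.5, -65.5, 76.5]
ee_rot: [0.865, 0.502, -0.0, 0.001]
wrist_force: [-0.1, -1.2, -0.6]
width: 0.9
t 15.5 tcp [549.5 -65.5  76.5] yaw 60.21 w 0.9 F [-0.1 -1.2 -0.6] M [ 0.06 -0.16  0.03] zdir [ 0.    -0.001 -1.   ]
 turn left (tool rotvec) [ 0.0007  0.0011 -0.0033]  shift in final tool axes m [ 0.0024 -0.0017  0.0005]
 shift tool m [ 0.0024 -0.0017  0.0004]
```

```bash

python3 -m handwheel '{"hand":[1,1,1,1],"xyz":[[-0.004,0.003,0],[-0.004,0.003,0],[-0.004,0.003,0],[0,0,0]],"rot":[[0,0,0],[0,0,0],[0,0,0],[0,0,0]]}'
python3 -c "
from h import *
to(551.5,-77.3,76,60.4)"
```

```text
time_s: 16.0
tool_pos: [553.3, -78.4, 77.2]
ee_rot: [0.864, 0.503, 0.002, 0.0]
wrist_force: [1.1, 0.2, 0.5]
width: 0.5
t 16.0 tcp [553.3 -78.4  77.2] yaw 60.35 w 0.5 F [1.1 0.2 0.5] M [ 0.09 -0.24  0.03] zdir [ 0.004  0.002 -1.   ]
 turn left (tool rotvec) [ 0.0024 -0.004  -0.0008]  shift in final tool axes m [ 0.0001 -0.0022  0.0012]
 shift tool m [ 0.0001 -0.0022  0.0012]
```

```bash

python3 -m handwheel '{"hand":[1,1,1,1],"xyz":[[-0.004,0,0.001],[-0.004,0,0],[-0.004,0,0],[0,0,0]],"rot":[[0.002,-0.004,0],[0,0,0],[0,0,0],[0,0,0]]}'
python3 -c "
from h import *
to(548,-88.7,76,60.4)
p=capture('scene');save(p,'s3.png',(195,295,200,320),6)"
```

```text
time_s: 16.5
tool_pos: [552.3, -86.3, 78.5]
ee_rot: [0.864, 0.504, 0.005, 0.002]
wrist_force: [0.9, 0.3, -1.5]
width: 0.5
t 16.5 tcp [552.3 -86.3  78.5] yaw 60.53 w 0.5 F [ 0.9  0.3 -1.5] M [ 0.19 -0.23 -0.01] zdir [ 0.011  0.003 -1.   ]
 turn left (tool rotvec) [ 0.0083 -0.0079  0.0023]  shift in final tool axes m [-0.0042 -0.0025  0.0025]
 shift tool m [-0.0042 -0.0026  0.0024]
```

View pics/s3.png

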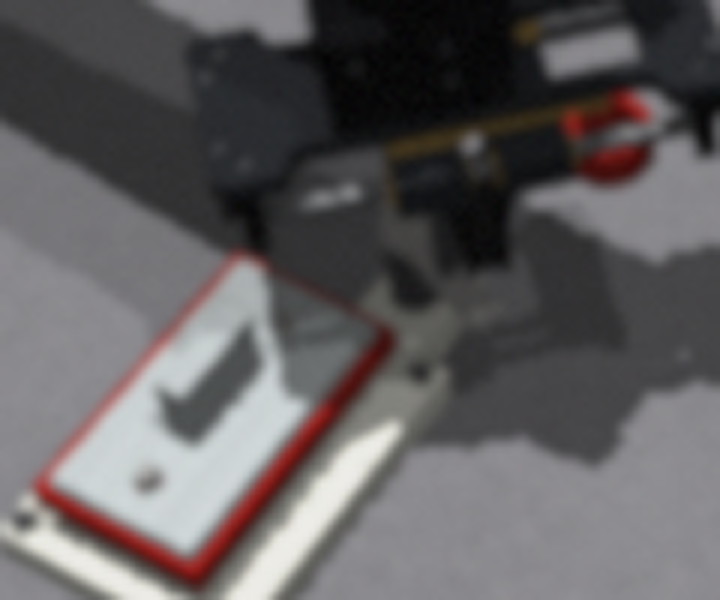

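The plate is still flat. The latch is hidden behind the fingers. The steps now fall a little short, which fits contact with the pin, so I continue along the arc.

```bash

python3 -m handwheel '{"hand":[1,1,1,1],"xyz":[[-0.006,-0.003,0.002],[-0.005,-0.002,0],[-0.005,-0.002,0],[0,0,0]],"rot":[[0.008,-0.008,0.002],[0,0,0],[0,0,0],[0,0,0]]}'
python3 -c "
from h import *
to(540.3,-97.8,76,60.4)"
```

```text
time_s: 17.05
tool_pos: [540.9, -96.0, 78.1]
ee_rot: [0.864, 0.504, 0.002, 0.002]
wrist_force: [1.2, 0.5, 0.2]
width: 0.4
t 17.05 tcp [540.9 -96.   78.1] yaw 60.5 w 0.4 F [1.2 0.5 0.2] M [ 0.22 -0.34  0.04] zdir [ 0.006 -0.    -1.   ]
 turn left (tool rotvec) [ 0.0051 -0.0028  0.0018]  shift in final tool axes m [-0.0019  0.0004  0.0021]
 shift tool m [-0.0019  0.0004  0.0021]
```

```bash

python3 -m handwheel '{"hand":[1,1,1,1],"xyz":[[-0.005,-0.002,0.001],[-0.005,-0.002,0],[-0.005,-0.002,0],[0,0,0]],"rot":[[0.003,-0.003,0],[0,0,0],[0,0,0],[0,0,0]]}'
python3 -c "
from h import *
to(540.3,-97.8,76,60.4);to(529.7,-103.2,76,60.4)"
```

```text
time_s: 17.55
tool_pos: [527.8, -106.4, 77.3]
ee_rot: [0.864, 0.504, 0.001, 0.001]
wrist_force: [1.3, 1.4, 1.5]
width: 0.5
t 17.55 tcp [ 527.8 -106.4   77.3] yaw 60.52 w 0.5 F [1.3 1.4 1.5] M [ 0.28 -0.49  0.02] zdir [ 0.002 -0.001 -1.   ]
 turn left (tool rotvec) [0.0024 0.0001 0.0021]  shift in final tool axes m [0.0137 0.0066 0.0013]
 shift tool m [0.0137 0.0066 0.0013]
t 17.55 tcp [ 527.8 -106.4   77.3] yaw 60.52 w 0.5 F [1.3 1.4 1.5] M [ 0.28 -0.49  0.02] zdir [ 0.002 -0.001 -1.   ]
 turn left (tool rotvec) [0.0024 0.0001 0.0021]  shift in final tool axes m [0.0037 0.     0.0013]
 shift tool m [0.0037 0.     0.0013]
```

```bash

python3 -m handwheel '{"hand":[1,1,1],"xyz":[[-0.003,-0.002,0.001],[-0.002,-0.002,0],[0,0,0]],"rot":[[0.002,0,0.002],[0,0,0],[0,0,0]]}'
python3 -c "
from h import *
to(529.7,-103.2,76,60.4)
p=capture('scene');save(p,'s4.png',(195,295,200,320),6)"
```

```text
time_s: 17.92
tool_pos: [523.3, -107.7, 77.0]
ee_rot: [0.864, 0.503, 0.002, 0.001]
wrist_force: [2.9, 2.6, 0.2]
width: 0.6
t 17.93 tcp [ 523.3 -107.7   77. ] yaw 60.46 w 0.6 F [2.9 2.6 0.2] M [ 0.51 -0.84 -0.  ] zdir [ 0.004  0.001 -1.   ]
 turn left (tool rotvec) [ 0.0032 -0.0032  0.0011]  shift in final tool axes m [0.0071 0.0033 0.001 ]
 shift tool m [0.0071 0.0033 0.001 ]
```

View pics/s4.png

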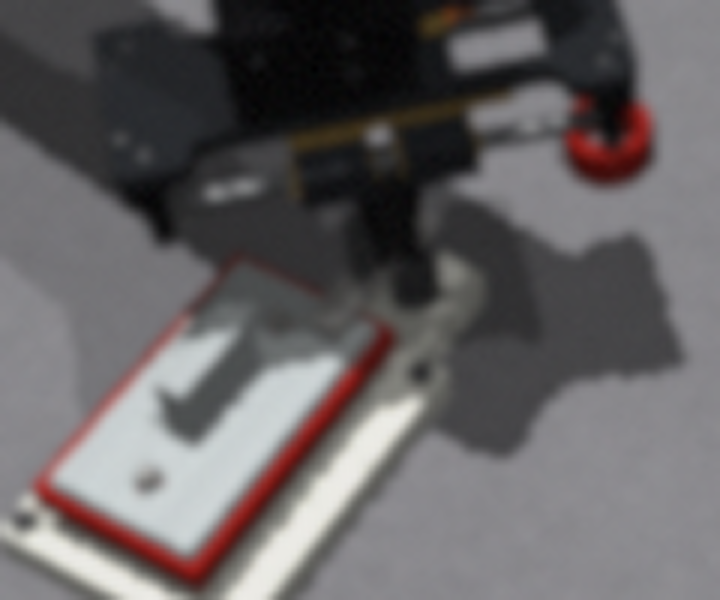

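```bash

python3 -m handwheel '{"hand":[1,1,1],"xyz":[[-0.003,-0.001,0.001],[-0.003,-0.001,0],[0,0,0]],"rot":[[0.002,-0.003,0.001],[0,0,0],[0,0,0]]}'
python3 -c "
from h import *
to(529.7,-103.2,76,60.4)"
```

```text
time_s: 18.35
tool_pos: [522.9, -107.2, 77.3]
ee_rot: [0.863, 0.505, 0.006, 0.0]
wrist_force: [2.7, 1.1, 0.6]
width: 0.6
t 18.35 tcp [ 522.9 -107.2   77.3] yaw 60.66 w 0.6 F [2.7 1.1 0.6] M [ 0.25 -0.62  0.01] zdir [ 0.011  0.005 -1.   ]
 turn left (tool rotvec) [ 0.0068 -0.01    0.0044]  shift in final tool axes m [0.0068 0.0039 0.0013]
 shift tool m [0.0068 0.0039 0.0014]
```

It no longer advances when pushed, so it is at the stop. Backing off to look.

```bash

python3 -m handwheel '{"hand":[1,1,1,1,1,1,1,1],"xyz":[[0.01,0.006,0],[0.012,0.005,0],[0,0,-0.03],[0,0,-0.05],[0.05,0,-0.03],[0.06,0,0],[0.06,0,0],[0,0,0]],"rot":[[0,0,0],[0,0,0],[0,0,0],[0,0,0],[0,0,0],[0,0,0],[0,0,0],[0,0,0]]}'
python3 - <<'E'
from h import *
to(529.7,-103.2,76,60.4)
p=capture('scene');q=capture('top')
a=cv2.resize(p["color"][215:315,180:320,::-1],(560,400),interpolation=cv2.INTER_CUBIC)[:, :400]
b=cv2.resize(q["color"][180:260,330:410,::-1],(400,400),interpolation=cv2.INTER_CUBIC)
a=cv2.resize(p["color"][215:305,200:290,::-1],(400,400),interpolation=cv2.INTER_CUBIC)
cv2.imwrite("pics/f.png",np.hstack([a,b]))
E
```

```text
time_s: 19.35
tool_pos: [628.4, 57.9, 188.5]
ee_rot: [0.865, 0.502, 0.001, -0.002]
wrist_force: [-0.1, -0.5, -0.6]
width: 0.5
t 19.35 tcp [628.4  57.9 188.5] yaw 60.25 w 0.5 F [-0.1 -0.5 -0.6] M [ 0.04 -0.14 -0.05] zdir [ 0.     0.004 -1.   ]
 turn left (tool rotvec) [-0.0018 -0.0033 -0.0026]  shift in final tool axes m [-0.1889 -0.0063  0.1125]
 shift tool m [-0.1892 -0.0056  0.1119]
```

View pics/f.png

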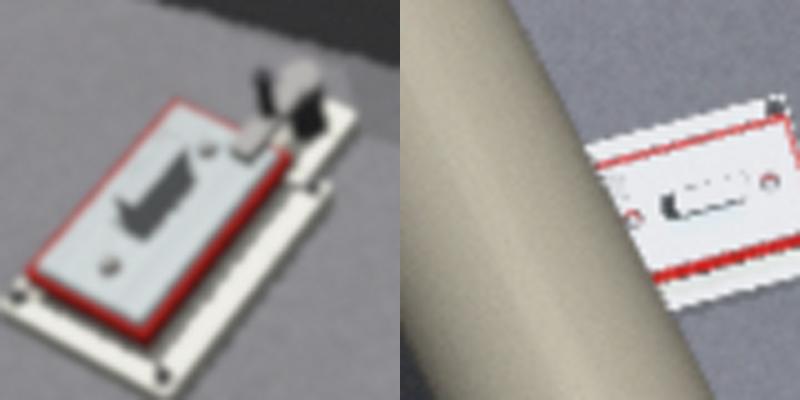

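The arm now lies over the plate's end. I'll check its angle numerically: arm end near px (row 247, col 256), pin top near (231, 259).

```bash
python3 - <<'E'
from h import *
q=capture("scene");a=np.radians(15.4);F=np.array([[np.cos(a),-np.sin(a)],[np.sin(a),np.cos(a)]]);piv=np.array([511.8,-91.6])
for l in (-.1,0,.1,.17,.3,.5):
    u=np.array([np.sin(l),-np.cos(l)]);f=lambda r,z:np.round(proj(q,[*(piv+F@(r*u)),z]),1)
    print(l,"pin top",f(30,100),"tip",f(58,66.5),"mid",f(50,66.5), "pivot",f(0,70))
im=q["color"][215:305,200:290]
cv2.imwrite("pics/g.png",cv2.resize(im[5:45,40:80,::-1],(600,600),interpolation=cv2.INTER_CUBIC))
E
```

```text
-0.1 pin top [231.8 258.1] tip [248.5 251.7] mid [246.2 254. ] pivot [231.6 267.7]
0 pin top [232.3 259.1] tip [249.5 253.7] mid [247.1 255.7] pivot [231.6 267.7]
0.1 pin top [232.8 260.2] tip [250.5 255.8] mid [247.9 257.5] pivot [231.6 267.7]
0.17 pin top [233. 261.] tip [251.  257.3] mid [248.4 258.8] pivot [231.6 267.7]
0.3 pin top [233.4 262.6] tip [251.7 260.4] mid [249.  261.4] pivot [231.6 267.7]
0.5 pin top [233.6 265.1] tip [252.2 265.3] mid [249.4 265.6] pivot [231.6 267.7]
```

View pics/g.png

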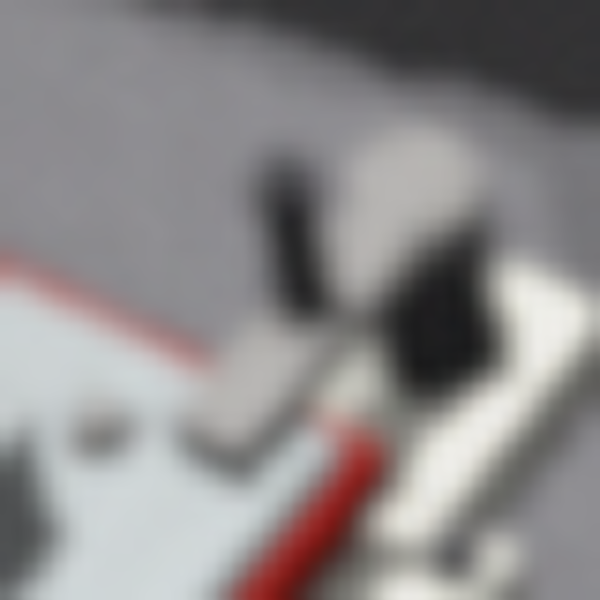

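Pin top measures (231, 259.0) and the arm end about (248.7, 254.3). Both match latch ≈ 0 (predicted 232.3, 259.1 and 249.5, 253.7). Handing in.

```bash
python3 -c "
from plant import finish_job
print(finish_job())"
```

```text
the job is handed in; nothing more can be done
None
```

The cover plate is home on the flange, the latch is shut, and I handed the job in at about 19.5 s of the 72 s allowed. `finish_job()` gives no verdict, so these are my own checks.

- **Plate:** I gripped the aluminium cover by its rib and aligned it to the studs from the camera pictures. It went down over both studs without any sliding search. It met the flange with its underside at about 50 mm, and the change in wrist force there was about 5–8 N, well under 20 N. After I let go, both cameras showed it flat and rib up, with a stud in each hole and the latch still open.
- **Latch:** I pushed the pin round with the closed fingers until it would not move further, at about 4 N, then backed off. In the last picture the pin and arm end were about 1 px from where they should be at angle 0, and clearly short of the 0.17 rad limit.
- **Other things:** No move came near the other objects. The collar is in place in the pictures, but I did not measure the rest again afterwards.
- **Disagreements:** The two cameras differed by 3–5 mm on the cover and about 3 mm on the studs. In the last top view the robot arm hid the latch, so the shut angle rests on the scene camera and on the arm stopping against the push.

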